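# Put the slatted crumb grid back into its tray

## Task

The slatted wooden crumb grid hangs by its lip over the front wall of the white crumb tray. Tip its lower end up until the grid is level while most of it still sticks out in front of the tray, then work the lip clear of the wall and slide the grid back into the tray until it drops in and lies flat on the tray's floor. Leave the jars, the garlic and the lemon beside it where they are.

Things in the scene. Friction and masses are not known exactly. Their poses are not given: they have to be found in the camera images.
- tray: White crumb tray on four short legs, fixed. Origin on the worktop (z = 0) under the middle of the front wall's outer face; x points to the tray's back, y to its left, z up. Inside x 6 to 166, y -79 to +79 mm. Floor 90 mm over the worktop for x 6 to 145 mm, then a gutter 18 mm deeper (x 145 to 166) for the grid's lip. Side and back walls 6 mm thick, top at 113 mm; they guide the grid.
- grid: Loose dark wooden slatted grid, 150 x 150 x 12 mm, 0.2 to 0.42 kg, centre of mass near its middle. Origin at the centre of its underside; x from rod end to lip end, z out of its top. At the start it hangs by its lip inside the tray's front wall, sloping 25 degrees down toward the robot. Home, its underside is on the tray's floor, with about 5 mm play each way along x, 4 mm along y.
- grid_rod (a point): Middle of the round rod (14 mm thick, 150 mm long along y) at the grid's lower end, on its axis, 68 mm from the grid's origin toward -x, 7 mm above its underside; axes as the grid's. At the start free and about 50 mm clear of the worktop: fingertips can go under it, or pinch it through the open hand hole behind it (grid x -61 to -25, y -61 to +61 mm).
- grid_lip (a point): Middle of the lower edge of the grid's lip, 71 mm from the grid's origin along x; the lip is 8 mm thick (x 67 to 75 mm), 140 mm wide and reaches 14 mm below the underside; axes as the grid's. With the grid level and its underside on the front wall, the lip just reaches the tray's floor. Home, it is in the gutter.
- tray_ledge (a point): Middle of the top of the tray's front wall (the ledge the lip hangs on): 6 mm thick (tray x 0 to 6 mm), top 105 mm over the worktop, 15 mm above the tray's floor; axes as the tray's.
- tray_prop (a point): Midway between the tips of two fixed steel prop arms, 10 mm thick, that reach out in front of the tray at tray y = +-68 mm to x = -85 mm, top about 67 mm over the worktop, and carry the hung grid's two sides; the grid's rod end overhangs them by about 40 mm. Axes as the tray's.
- tray_seat (a point): Point on the tray's floor, 86 mm behind the outer face of the front wall and 90 mm over the worktop, where the grid's origin lies when it is home; axes as the tray's.
- honey_jar: Small glass jar with a green lid, 66 mm wide, 84 mm high, beside the tray. Origin under its centre.
- jam_jar: Glass jar with a yellow lid, 66 mm wide, 100 mm high, beside the tray. Origin under its centre.
- garlic: Garlic bulb, 60 mm wide and high, in front of and beside the tray. Origin under its centre.
- lemon: Lemon, 71 x 53 x 51 mm, in front of and beside the tray. Origin under its centre.

How it is judged:
By the outcome, as a careful person would: the job done as asked, in the order asked, and still so for the second after the job is handed in, with the robot touching nothing.
It also fails if it takes over 58 s, if anything falls off the work surface, if the arm or the gripper's body presses on something with over 40 N, if the wrist force passes 120 N, or if a joint passes its speed limit or range.

## Robot

A 7-joint arm with a two-finger parallel gripper is mounted at the origin on a cart in front of the work surface, level with it; the furniture and walls round the work are solid. World frame = base frame: x ahead of the robot, y to its left, z up, the work surface at z = 0. Lengths are in m, angles in rad, forces in N, time in s.
With the tool pointing down it reaches from about 0.425 to 0.95 m from the base axis. Payload 4.7 kg.
Tool frame: the origin (TCP) lies midway between the tips of the shut fingers; the grasp point (between the pads) lies 19 mm behind it; z points along the fingers, y is the line along which they close (so a half turn about z gives the same grasp; the last joint's range is limited). The gripper opens to 87 mm and grips with 3 to 60 N. Pads are 19 mm wide; open, the fingers measure 117 mm over their backs; the gripper's body (75 mm by 190 mm) begins 51 mm behind the grasp point.
Start: joints at [-1.36, 0.469, -0.049, 1.532, 0.024, 1.141, -0.082], TCP at [0.16, 0.656, 0.223] pointing down, gripper open.
Joint ranges: [-2.59, 2.59], [-0.33, 1.99], [-1.39, 1.29], [0.1, 2.45], [-1.04, 4.18], [0.21, 1.99], [-2.66, 2.66]. Speed limits (rad/s): [2.57, 2.57, 3.14, 3.14, 3.14, 3.14, 3.14].

## Interface

Orientations are given as a unit quaternion [x, y, z, w].
In Python, from bench import observe, viewer, job gives the robot as it stands.
- The arm moves only by the tool apply_moves, never from a script. Its argument "targets" is a list of rows, each a list of 6 numbers: the shift along the tool's x, y, z in m, then the turn, a rotation vector about the tool's x, y, z in degrees. A call has 1 to 10 rows; each row shifts and turns the commanded pose from where the row before left it, along the tool's axes as they then stand; what a row does not reach is not made up. A row lasts 1/12 s, in which the tool goes at most 41.7 mm and 7.16 degrees, less where a joint would pass 70% of its speed; a pose out of reach is approached as far as the arm can. A call is refused whole if a number of a shift passes 0.0417 or a number of a turn 7.16, either way. A call with a gripper value outside its range is refused whole. "fingers" is the finger opening in m, from 0 to 0.087, set as the call begins (left out, the last holds). The fingers move at their own pace and stop on an object; the grip force is fixed at half the most. Time passes only in rows, so rows that do not move let the fingers close. It gives the time, the measured TCP pose, the force, the opening and the grip force at its end, in the units of the state.
- observe(): the state, without advancing time (a new reading comes with each control period).
- viewer.read_camera(name): name is "side" or "top" or "wrist"; returns the picture (420x560x3 uint8, red, green, blue); there is no depth.
- viewer.camera_model(name): a dict with "camera_matrix" (3x3 intrinsics, pixels), "k1" (the pictures are not rectified: a ray, as slopes to the right and down, at radius r is drawn at 1 + k1 r^2 times it, then the intrinsics apply), "extrinsics" (4x4, takes a point from world to camera coordinates). Camera axes: x right, y down, z forward; pixel columns grow to the right and rows downward; lengths in m; the calibration is good to about 2 mm. A picture is of the moment at which its call begins: read the wrist's pose just before it. camera_model takes no time and is no camera call; for the wrist camera it gives the pose at the moment of the call.
- job.finish_job(): hands the job in; it is judged then, once.
Trained networks look in the newest picture that a camera, given by its name, has taken for a name from the list of things; names that differ only in an ending like _2 or _b are one class to them, and where a whole thing is asked for, a point or a joint stands for the part that bears it (a point fixed in the world has none). Each returns a list of dicts, best first, with "conf" (0 to 1); they miss things now and then, are a little off and sometimes report something else, mostly with a low value. They report only what shows in the picture. A call takes as long as a camera call.
- viewer.look_for(thing, camera): "centre" ([column, row] in pixels, amid what is visible of it).
The state is a dict: "time": time; "qpos": joint angles; "qvel": joint speeds; "tau": joint torques, N m; "tcp_pos": TCP position; "ee_rot": TCP orientation; "force": force on the tool from outside, world axes, zero at the start; "ft_torque": the same for the moment, N m; "opening": finger opening in m; "finger_force": force on a finger pad.
Only numpy, scipy, OpenCV 4.12 (cv2) and the standard library are available. Lean on these libraries where they do the work, as an engineer would, in place of code of your own. Each camera call takes 0.05 s, during which the arm holds its last target. There are 200 camera calls.

## Working session

There is one attempt and no reset: what is moved stays moved. The work goes in short steps, Python scripts to look and compute and a tool call to move; the robot and the scene stay as the last step left them, time stands still between calls to the robot, and variables do not carry over. Pictures are saved under pics/ and viewed, at most 11 in all, crops included, and the job is handed in when it is done.

Besides the shell and the picture viewer there is one more tool, called after "Emit:" as name(argument=value, ...), one argument or row to a line, values as JSON. apply_moves: Moves the arm, as the interface text tells. Its arguments: {"type":"object","properties":{"targets":{"type":"array"},"fingers":{"type":"number"}},"required":["targets"]}

```bash
ls; mkdir -p pics
cat > h.py <<'E'
import numpy as np, cv2
from scipy.spatial.transform import Rotation as R
from bench import observe, viewer, job
def ray(cam,px):
    m=viewer.camera_model(cam);K=np.array(m["camera_matrix"]);E=np.array(m["extrinsics"])
    d=np.array([(px[0]-K[0,2])/K[0,0],(px[1]-K[1,2])/K[1,1]]);u=d.copy()
    for _ in range(20):u=d/(1+m["k1"]*(u@u))
    r=E[:3,:3].T@np.array([u[0],u[1],1]);return -E[:3,:3].T@E[:3,3],r/np.linalg.norm(r)
def atz(cam,px,z):
    o,r=ray(cam,px);return o+r*(z-o[2])/r[2]
def proj(cam,P):
    m=viewer.camera_model(cam);K=np.array(m["camera_matrix"]);E=np.array(m["extrinsics"])
    c=E[:3,:3]@np.array(P)+E[:3,3];u=c[:2]/c[2];u=u*(1+m["k1"]*(u@u));return K[:2,:2]@u+K[:2,2]
def tri(a,pa,b,pb):
    o1,r1=ray(a,pa);o2,r2=ray(b,pb)
    s=np.linalg.lstsq(np.c_[r1,-r2],o2-o1,rcond=None)[0]
    p,q=o1+r1*s[0],o2+r2*s[1];return (p+q)/2,np.linalg.norm(p-q)
def save(cam,n):
    im=viewer.read_camera(cam);cv2.imwrite(f"pics/{n}.png",im[:,:,::-1]);return im
E
python3 - <<'E'
from h import *
np.set_printoptions(precision=4,suppress=True)
s=observe();print(s['time'],s['tcp_pos'],s['ee_rot'],s['force'])
D={}
for c in("side","top"):
    save(c,c+"0");o,_=ray(c,(280,210));print(c,o)
    for t in("grid","grid_rod","grid_lip","tray","tray_ledge","tray_prop","tray_seat","honey_jar","jam_jar","garlic","lemon"):
        l=viewer.look_for(t,c)[:2];D[c,t]=l;print(c,t,[(np.round(x["centre"]),round(x["conf"],2)) for x in l])
for t in("grid","grid_rod","grid_lip","tray_ledge","tray_prop","tray_seat"):
    if D["side",t] and D["top",t]: print(t,*tri("side",D["side",t][0]["centre"],"top",D["top",t][0]["centre"]))
E
```

```text
pics
0.0 [0.1602 0.6551 0.2215] [ 0.1196  0.9928 -0.001  -0.0001] [-0.6895 -0.3601  0.2122]
side [0.6579 0.824  0.7514]
side grid [(array([309., 195.]), 0.58)]
side grid_rod [(array([310., 192.]), 0.72), (array([245., 204.]), 0.58)]
side grid_lip [(array([308., 190.]), 0.96)]
side tray [(array([246., 204.]), 0.84)]
side tray_ledge [(array([250., 200.]), 0.78)]
side tray_prop [(array([247., 204.]), 0.95)]
side tray_seat [(array([246., 202.]), 0.6), (array([311., 191.]), 0.37)]
side honey_jar [(array([270., 151.]), 0.74)]
side jam_jar [(array([270., 259.]), 0.92), (array([248., 205.]), 0.71)]
side garlic [(array([319., 278.]), 0.79)]
side lemon [(array([270., 260.]), 0.69), (array([319., 167.]), 0.59)]
top [0.5365 0.0328 1.1996]
top grid [(array([332., 242.]), 0.77)]
top grid_rod [(array([331., 240.]), 0.69)]
top grid_lip [(array([332., 241.]), 0.94)]
top tray [(array([324., 173.]), 0.81)]
top tray_ledge [(array([325., 172.]), 0.65)]
top tray_prop [(array([324., 170.]), 0.9)]
top tray_seat [(array([327., 173.]), 0.75)]
top honey_jar [(array([401., 204.]), 0.8), (array([332., 240.]), 0.28)]
top jam_jar [(array([253., 198.]), 0.77)]
top garlic [(array([241., 244.]), 0.75)]
top lemon [(array([412., 258.]), 0.59)]
grid [ 0.5517 -0.0266  0.0752] 0.008531091412402473
grid_rod [ 0.5526 -0.0219  0.0861] 0.0036423364893787805
grid_lip [ 0.5529 -0.0259  0.0876] 0.008254185679041263
tray_ledge [ 0.6877 -0.0137  0.0795] 0.014288163390531837
tray_prop [ 0.6931 -0.0118  0.07  ] 0.011878703014485804
tray_seat [ 0.6912 -0.02    0.0686] 0.004150090572240134
```

Run:
```python
import cv2
a=cv2.imread("pics/top0.png")[110:300,210:450];cv2.imwrite("pics/top0c.png",cv2.resize(a,None,fx=3.15,fy=3.15,interpolation=2))
a=cv2.imread("pics/side0.png")[120:320,180:400];cv2.imwrite("pics/side0c.png",cv2.resize(a,None,fx=3,fy=3,interpolation=2))
```

```text
(no output)
```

View pics/top0c.png

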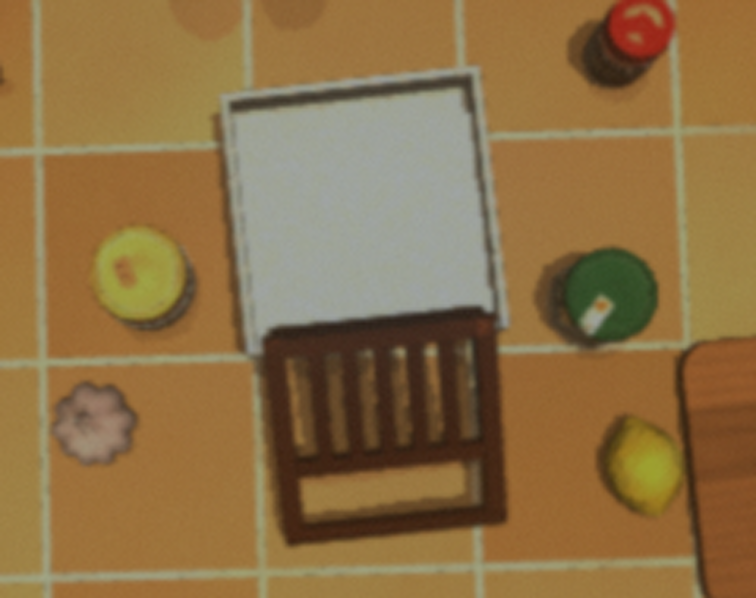

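View pics/side0c.png

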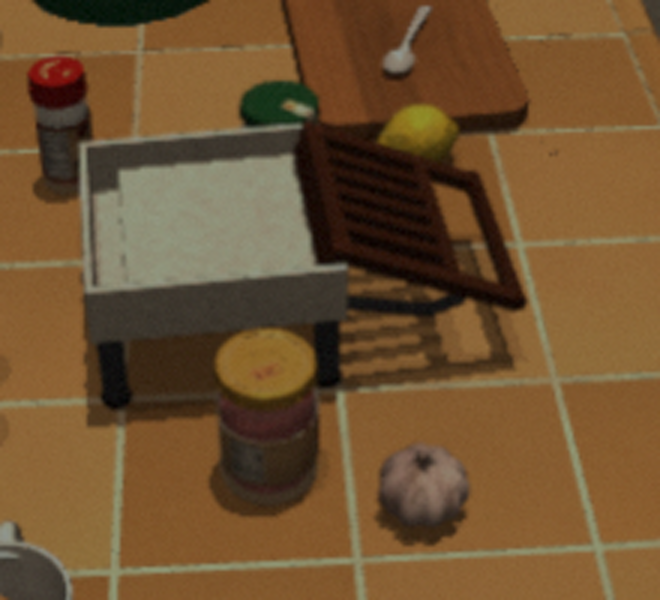

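The top picture shows the tray's outer corners at crop (222,97), (478,70), (250,352) and (505,325), and the grid's rod end at crop (288,543) to (505,520). In the side picture the grid slopes down toward the robot, its rod end is free, and the garlic, lemon and jars stand clear. Next I fit the tray pose.

```bash
cat >> h.py <<'E'
def moves(P,Rm,p1,R1):
    """rows to go from P,Rm to p1,R1 (equal rows, tool axes)"""
    w=(Rm.inv()*R1).as_rotvec(degrees=True);d=p1-P
    n=int(np.ceil(max(np.linalg.norm(w)/7,np.linalg.norm(d)/.04,1)))
    return n,w
E
python3 - <<'E'
from h import *
from scipy.optimize import least_squares
np.set_printoptions(precision=4,suppress=True)
f=lambda c:np.array(c)/3.15+[210,110]
def T(q,p):
    c,s=np.cos(q[2]),np.sin(q[2]);p=np.array(p)/1000
    return np.array([q[0]+c*p[0]-s*p[1],q[1]+s*p[0]+c*p[1],p[2]])
tr=[((172,85,113),(222,97)),((172,-85,113),(478,70)),((0,85,113),(250,352)),((0,-85,113),(506,325))]
r=lambda q:np.concatenate([proj("top",T(q,p))-f(c) for p,c in tr])
a=least_squares(r,[.61,-.02,.1]);q=a.x;print("tray",q,np.degrees(q[2]),a.fun)
def G(q,t,gx,gy,gz,dx=0,dy=0,yaw=0):
    c,s=np.cos(t),np.sin(t);u=np.array([c,0,s]);w=np.array([-s,0,c])
    return T(q,np.array([6,0,105])+(gx-67)*u+gz*w+np.array([dx,gy+dy,0])) 
t=np.radians(25)
gr=[((-75,75,12),(289,544)),((-75,-75,12),(506,522)),((-61,61,7),(300,524)),((-61,-61,12),(470,510)),((-25,61,12),(299,475)),((-25,-61,12),(468,460))]
r2=lambda g:np.concatenate([proj("top",G(g,t,*p))-f(c) for p,c in gr])
b=least_squares(r2,q);print("grid-as-tray",b.x,b.fun)
print("rod tray-based",G(q,t,-68,0,7),"grid-based",G(b.x,t,-68,0,7))
E
```

```text
tray [ 0.5942 -0.0206  0.0765] 4.381993701820986 [-0.9311 -1.2049  0.6758 -1.5531 -1.1842  1.437   1.4138  1.2333]
grid-as-tray [ 0.5955 -0.0179  0.0798] [-2.9314  0.8232 -1.0746  0.3231 -0.586  -0.476   3.3664 -1.0462 -1.8431
  0.9096  3.0109 -0.5631]
rod tray-based [ 0.4752 -0.0297  0.0543] grid-based [ 0.4765 -0.0274  0.0543]
```

```bash
cat >> h.py <<'E'
def plan(p1,R1,n,P=None,R0=None):
    """constant row (tool axes) that, repeated n times, brings pose to p1,R1"""
    from scipy.optimize import fsolve
    s=observe();P=np.array(s['tcp_pos']) if P is None else P
    R0=R.from_quat(s['ee_rot']) if R0 is None else R0
    w=(R0.inv()*R1).as_rotvec()/n
    def end(d):
        p=P.copy();r=R0;tr=[p]
        for _ in range(n):p=p+r.apply(d);r=r*R.from_rotvec(w);tr.append(p)
        return tr
    d=fsolve(lambda d:end(d)[-1]-p1,(p1-P)/n)
    return np.round(d*1000,2),np.round(np.degrees(w),3),end(d)
PSI=.0785
def tool(tilt):  # tilt deg: fingers point forward and down
    c,s=np.cos(PSI),np.sin(PSI);t=np.radians(tilt)
    B=R.from_matrix(np.array([[-s,c,0],[c,s,0],[0,0,-1]]).T)
    return B*R.from_rotvec([t,0,0])
E
python3 - <<'E'
from h import *
z=tool(25).as_matrix()[:,2];print(z)
d,w,tr=plan(np.array([.472,-.028,.25]),tool(0),24);print(d,w,min(np.hypot(p[0],p[1]) for p in tr))
E
```

```text
[-0.42131679 -0.03314147 -0.90630779]
[-31.92  -9.98  -1.14] [ 0.   -0.    2.99] 0.4728297790960294
```

```bash
sed -i 's/R.from_rotvec(\[t,0,0\])/R.from_rotvec([-t,0,0])/' h.py
```

Emit:
apply_moves(
  targets=[
    [-0.0319,-0.01,-0.0011,0,0,2.99],
    [-0.0319,-0.01,-0.0011,0,0,2.99],
    [-0.0319,-0.01,-0.0011,0,0,2.99],
    [-0.0319,-0.01,-0.0011,0,0,2.99],
    [-0.0319,-0.01,-0.0011,0,0,2.99],
    [-0.0319,-0.01,-0.0011,0,0,2.99],
    [-0.0319,-0.01,-0.0011,0,0,2.99],
    [-0.0319,-0.01,-0.0011,0,0,2.99],
    [-0.0319,-0.01,-0.0011,0,0,2.99],
    [-0.0319,-0.01,-0.0011,0,0,2.99],
  ],
)

```text
time: 2.03
tcp_pos: [0.3968, 0.4223, 0.2338]
ee_rot: [0.373, 0.928, 0.0, 0.0]
force: [0.1, -0.3, 0.3]
opening: 0.0872
finger_force: 0.0
```

Emit:
apply_moves(
  targets=[
    [-0.0319,-0.01,-0.0011,0,0,2.99],
    [-0.0319,-0.01,-0.0011,0,0,2.99],
    [-0.0319,-0.01,-0.0011,0,0,2.99],
    [-0.0319,-0.01,-0.0011,0,0,2.99],
    [-0.0319,-0.01,-0.0011,0,0,2.99],
    [-0.0319,-0.01,-0.0011,0,0,2.99],
    [-0.0319,-0.01,-0.0011,0,0,2.99],
    [-0.0319,-0.01,-0.0011,0,0,2.99],
    [-0.0319,-0.01,-0.0011,0,0,2.99],
    [-0.0319,-0.01,-0.0011,0,0,2.99],
  ],
)

```text
time: 2.87
tcp_pos: [0.4843, 0.1034, 0.2448]
ee_rot: [0.6, 0.8, 0.0, 0.0]
force: [0.2, -0.6, 0.5]
opening: 0.0868
finger_force: 0.0
```

Emit:
apply_moves(
  targets=[
    [-0.0319,-0.01,-0.0011,0,0,2.99],
    [-0.0319,-0.01,-0.0011,0,0,2.99],
    [-0.0319,-0.01,-0.0011,0,0,2.99],
    [-0.0319,-0.01,-0.0011,0,0,2.99],
    [0,0,0,0,0,0],
  ],
  fingers=0.036,
)

```text
time: 3.28
tcp_pos: [0.4702, -0.0351, 0.2497]
ee_rot: [0.683, 0.73, -0.0, 0.001]
force: [-0.7, -0.1, -0.1]
opening: 0.0613
finger_force: 0.0
```

Run:
```python
from h import *
np.set_printoptions(precision=4,suppress=True)
s=observe();print(s['time'],s['tcp_pos'],s['ee_rot'],s['qpos'],s['force'],s['opening'],tool(0).as_quat())
im=save("wrist","w0");print(ray("wrist",(280,210)))
for t in("grid_rod","grid"):print(t,[(x["centre"],x["conf"]) for x in viewer.look_for(t,"wrist")])
print("pred rod ends",[proj("wrist",[.476-.075*k*np.sin(PSI),-.028+.075*k,.061]) for k in(-1,0,1)])
```

```text
3.2833 [ 0.4702 -0.0351  0.2497] [ 0.6832  0.7302 -0.0004  0.0009] [-0.5029  0.102   0.5325  1.9874 -0.0571  1.066   0.1214] [-0.6784 -0.081  -0.1096] 0.06130044801822125 [0.6788 0.7343 0.     0.    ]
(array([0.4655, 0.0383, 0.4108]), array([ 0.0211, -0.2631, -0.9645]))
grid_rod [([367.4, 170.5], 0.94)]
grid [([367.6, 175.2], 0.63)]
pred rod ends [array([283.6286, 253.1515]), array([283.8688, 187.9007]), array([284.14  , 115.1298])]
```

View pics/w0.png

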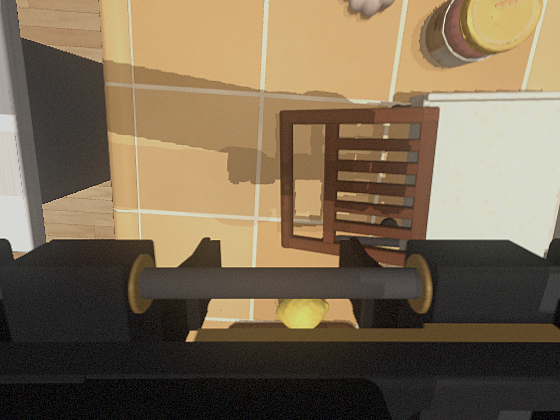

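The wrist view shows the rod running from about (287,111) to (288,247), clear of other things; the lip is at column ~430.

Run:
```python
from h import *
np.set_printoptions(precision=4,suppress=True)
a=atz("wrist",(287,110),.056);b=atz("wrist",(288,247),.056);print(a,b,(a+b)/2,np.linalg.norm(a-b))
im=cv2.imread("pics/w0.png").astype(int)
for r in(140,180,215):print(r,im[r,272:304:1].sum(1))
for r in(230,250):print(atz("wrist",(287,r),.056))
cols=[(r) for r in range(95,265)];print("col287",im[95:125,287].sum(1),im[235:260,287].sum(1))
```

```text
[0.4727 0.0523 0.056 ] [ 0.4865 -0.0972  0.056 ] [ 0.4796 -0.0224  0.056 ] 0.15014726588197227
140 [384 397 400 403 339 332 349 318 191 175 175 185 193 187 184 194 186 180
 178 165 147 382 399 386 388 385 392 398 387 391 383 385]
180 [338 308 312 496 512 507 509 529 328 170 167 204 208 209 189 189 205 164
 171 155 120 296 323 460 518 467 459 493 500 489 492 503]
215 [517 523 525 528 518 511 493 506 464 226 215 219 251 237 228 249 229 216
 196 199 178 324 374 476 490 482 480 474 510 516 513 509]
[ 0.4836 -0.0769  0.056 ]
[ 0.4856 -0.1009  0.056 ]
col287 [482 473 467 460 411 401 405 400 394 406 400 399 409 398 387 261 172 196
 194 199 214 201 216 190 194 196 201 207 200 214] [247 247 255 259 259 241 263 253 249 238 263 241 225 421 509 493 496 494
 494 491 495 494 491 488 494]
```

Run:
```python
from h import *
rod=np.array([.478,-.023,.054])
for tilt in(25,20):
  z=tool(tilt).apply([0,0,1]);print(tilt,z,*plan(rod-.08*z,tool(tilt),6)[:2],rod-.08*z)
```

```text
25 [ 0.42131679  0.03314147 -0.90630779] [ 0.65 -8.18 19.43] [-4.161e+00 -8.000e-03 -1.000e-03] [ 0.44429466 -0.02565132  0.12650462]
20 [ 0.34096688  0.02682102 -0.93969262] [ 0.65 -6.32 19.38] [-3.327e+00 -8.000e-03 -1.000e-03] [ 0.45072265 -0.02514568  0.12917541]
```

Emit:
apply_moves(
  targets=[
    [0.0006,-0.0063,0.0194,-3.33,0,0],
    [0.0006,-0.0063,0.0194,-3.33,0,0],
    [0.0006,-0.0063,0.0194,-3.33,0,0],
    [0.0006,-0.0063,0.0194,-3.33,0,0],
    [0.0006,-0.0063,0.0194,-3.33,0,0],
    [0.0006,-0.0063,0.0194,-3.33,0,0],
    [0,0,0,0,0,0],
    [0,0,0,0,0,0],
  ],
)

```text
time: 4.1
tcp_pos: [0.4498, -0.0247, 0.1282]
ee_rot: [0.668, 0.724, 0.126, 0.116]
force: [0.4, -0.5, 0.6]
opening: 0.0358
finger_force: 0.0
```

Run:
```python
from h import *
np.set_printoptions(precision=4,suppress=True)
save("side","s1");s=observe();rod=np.array([.478,-.023,.054])
print(s['tcp_pos'],s['qpos'],s['opening'],s['force'])
z=tool(20).apply([0,0,1]);print(*plan(rod+.006*z,tool(20),8)[:2])
q=R.from_quat(s['ee_rot']).as_matrix();print(q[:,2],z)
save("wrist","w1")
```

```text
[ 0.452  -0.0249  0.1297] [-0.4772  0.0857  0.4843  2.3935 -0.2074  0.3304  0.2636] 0.03589990690862609 [1.127  0.0451 0.5087]
[-0.02 -0.17 10.76] [-0.001 -0.005  0.013]
[ 0.3408  0.0275 -0.9397] [ 0.341   0.0268 -0.9397]
```

View pics/w1.png

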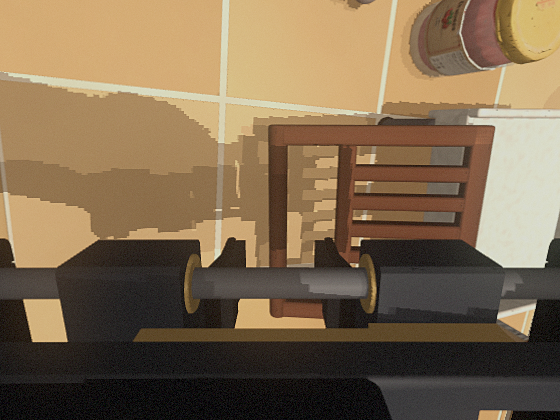

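The rod at column 278 lies between the fingertips at columns 240 and 322, so the fingers are lined up. I descend halfway first and check the joint margins.

Emit:
apply_moves(
  targets=[
    [0,0,0.0108,0,0,0],
    [0,0,0.0108,0,0,0],
    [0,0,0.0108,0,0,0],
    [0,0,0.0108,0,0,0],
    [0,0,0,0,0,0],
  ],
)

```text
time: 4.62
tcp_pos: [0.4677, -0.024, 0.0885]
ee_rot: [0.668, 0.724, 0.128, 0.118]
force: [0.6, -0.1, -0.9]
opening: 0.036
finger_force: 0.0
```

Run:
```python
from h import *
np.set_printoptions(precision=4,suppress=True)
s=observe();rod=np.array([.478,-.023,.054])
print(s['tcp_pos'],s['qpos'],s['opening'],s['force'])
z=tool(20).apply([0,0,1]);print(*plan(rod+.006*z,tool(20),5)[:2])
z=tool(12).apply([0,0,1]);print(*plan(rod+.006*z,tool(12),5)[:2])
```

```text
[ 0.4677 -0.024   0.0885] [-0.3437  0.2077  0.3583  2.3962 -0.4587  0.2232  0.506 ] 0.035996015601987244 [ 0.5965 -0.07   -0.8843]
[ 0.03 -0.41  8.4 ] [ 0.005 -0.008  0.013]
[ 0.03 -0.11  8.42] [ 1.605 -0.007  0.013]
```

Run:
```python
from h import *
rod=np.array([.478,-.023,.054])
z=tool(8).apply([0,0,1]);print(*plan(rod+.006*z,tool(8),6)[:2])
```

```text
[0.03 0.06 7.01] [ 2.004 -0.005  0.011]
```

Emit:
apply_moves(
  targets=[
    [0,0,0.007,2,0,0],
    [0,0,0.007,2,0,0],
    [0,0,0.007,2,0,0],
    [0,0,0.007,2,0,0],
    [0,0,0.007,2,0,0],
    [0,0,0.007,2,0,0],
    [0,0,0,0,0,0],
  ],
)

```text
time: 5.2
tcp_pos: [0.4796, -0.0233, 0.0487]
ee_rot: [0.676, 0.733, 0.052, 0.048]
force: [0.0, -0.3, -0.0]
opening: 0.0365
finger_force: 0.0
```

Run:
```python
from h import *
np.set_printoptions(precision=4,suppress=True)
s=observe();print(s['tcp_pos'],s['qpos'],s['opening'],s['force'])
save("wrist","w2");im=save("side","s2")
cv2.imwrite("pics/s2c.png",cv2.resize(im[120:320,200:400,::-1],None,fx=3,fy=3,interpolation=2))
```

```text
[ 0.4796 -0.0233  0.0487] [-0.3875  0.3718  0.4245  2.2606 -0.3966  0.4261  0.4336] 0.03653827782316674 [ 0.0154 -0.3457 -0.0103]
```

View pics/w2.png

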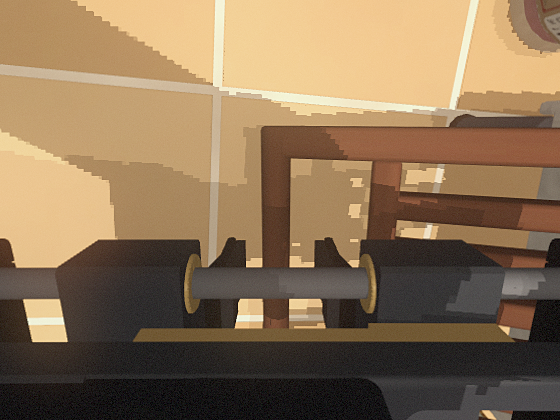

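The rod (column 276) sits between the fingers (240 and 320), so I close.

Emit:
apply_moves(
  targets=[
    [0,0,0,0,0,0],
    [0,0,0,0,0,0],
    [0,0,0,0,0,0],
    [0,0,0,0,0,0],
    [0,0,0,0,0,0],
    [0,0,0,0,0,0],
  ],
  fingers=0.0,
)

```text
time: 5.8
tcp_pos: [0.4778, -0.0238, 0.0485]
ee_rot: [0.677, 0.732, 0.052, 0.048]
force: [3.9, -0.2, 0.5]
opening: 0.0132
finger_force: 30.0
```

```bash
cat >> h.py <<'E'
def tv(x,z):  # tray-plane vector mm -> world
    return np.array([x*np.cos(PSI),x*np.sin(PSI),z])/1000
def arc(deg,n,slack=(0,0)):
    s=observe();P=np.array(s['tcp_pos']);R0=R.from_quat(s['ee_rot'])
    piv=P-.006*R0.apply([0,0,1])+tv(125.3,50.8)
    ax=np.array([-np.sin(PSI),np.cos(PSI),0])
    Q=R.from_rotvec(ax*np.radians(deg))   # + raises rod end (rod at -x)
    return plan(piv+Q.apply(P-piv)+tv(*slack),Q*R0,n,P,R0)
E
python3 - <<'E'
from h import *
d,w,tr=arc(25,20,(2,1));print(d,w,tr[-1]-tr[0])
E
```

```text
[-0.   -0.71 -2.93] [ 1.25  0.   -0.  ] [-0.01028746 -0.00080923  0.05890974]
```

Emit:
apply_moves(
  targets=[
    [0,-0.0007,-0.0029,1.25,0,0],
    [0,-0.0007,-0.0029,1.25,0,0],
    [0,-0.0007,-0.0029,1.25,0,0],
    [0,-0.0007,-0.0029,1.25,0,0],
    [0,-0.0007,-0.0029,1.25,0,0],
    [0,-0.0007,-0.0029,1.25,0,0],
    [0,-0.0007,-0.0029,1.25,0,0],
    [0,-0.0007,-0.0029,1.25,0,0],
    [0,-0.0007,-0.0029,1.25,0,0],
    [0,-0.0007,-0.0029,1.25,0,0],
  ],
)

```text
time: 6.63
tcp_pos: [0.4686, -0.0245, 0.0766]
ee_rot: [0.678, 0.734, -0.029, -0.027]
force: [2.9, 0.8, -1.4]
opening: 0.013
finger_force: 30.0
```

Emit:
apply_moves(
  targets=[
    [0,-0.0007,-0.0029,1.25,0,0],
    [0,-0.0007,-0.0029,1.25,0,0],
    [0,-0.0007,-0.0029,1.25,0,0],
    [0,-0.0007,-0.0029,1.25,0,0],
    [0,-0.0007,-0.0029,1.25,0,0],
    [0,-0.0007,-0.0029,1.25,0,0],
    [0,-0.0007,-0.0029,1.25,0,0],
    [0,-0.0007,-0.0029,1.25,0,0],
    [0,0,0,0,0,0],
  ],
)

```text
time: 7.38
tcp_pos: [0.4664, -0.0246, 0.1]
ee_rot: [0.673, 0.728, -0.093, -0.086]
force: [1.2, -0.6, -1.1]
opening: 0.0129
finger_force: 30.0
```

Run:
```python
from h import *
np.set_printoptions(precision=4,suppress=True)
s=observe();print(s['tcp_pos'],s['qpos'],s['opening'],s['force'],s['ft_torque'])
im=save("side","s3")
cv2.imwrite("pics/s3c.png",cv2.resize(im[120:320,200:400,::-1],None,fx=3,fy=3,interpolation=2))
```

```text
[ 0.4664 -0.0246  0.1   ] [-0.4583  0.458   0.537   1.9941 -0.2273  1.0161  0.2863] 0.012909445851903284 [ 1.1652 -0.5826 -1.1498] [-0.0785 -0.5247 -0.0272]
```

View pics/s3c.png

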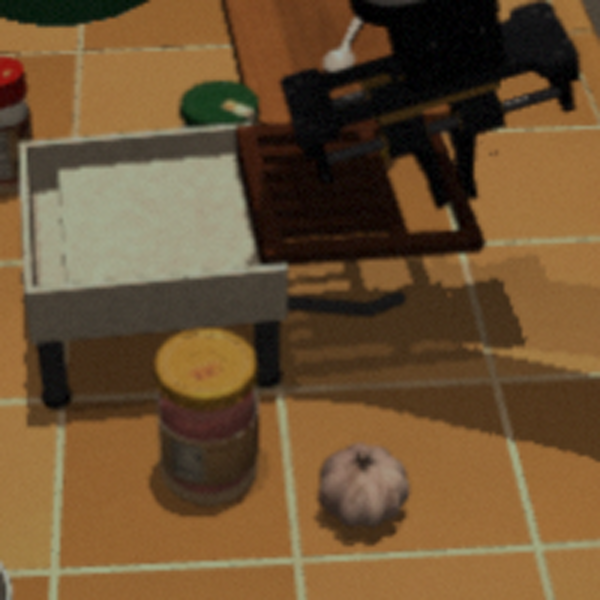

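The grid is nearly level, still out in front, and well held. I finish levelling and start to slide.

Emit:
apply_moves(
  targets=[
    [0,-0.0007,-0.0029,1.25,0,0],
    [0,-0.0007,-0.0029,1.25,0,0],
    [0,0,0,0,0,0],
    [0,0,0,0,0,0],
    [0,0,0,0,0,0],
  ],
)

```text
time: 7.85
tcp_pos: [0.4659, -0.0246, 0.1058]
ee_rot: [0.671, 0.726, -0.108, -0.1]
force: [1.0, 0.1, -2.7]
opening: 0.0132
finger_force: 30.0
```

Run:
```python
from h import *
np.set_printoptions(precision=4,suppress=True)
s=observe();print(s['tcp_pos'],s['force'],s['ft_torque'])
P=np.array(s['tcp_pos']);R0=R.from_quat(s['ee_rot']);print(R0.apply([0,0,1]))
print(*plan(P+tv(40,1),R0,8,P,R0)[:2])
f=lambda c:np.array(c)/3+[200,120]
# levelness from side crop-free: top picture
im=save("top","t1");cv2.imwrite("pics/t1c.png",cv2.resize(im[110:300,210:450,::-1],None,fx=3.15,fy=3.15,interpolation=2))
im=save("side","s4");cv2.imwrite("pics/s4c.png",cv2.resize(im[120:320,200:400,::-1],None,fx=3,fy=3,interpolation=2))
```

```text
[ 0.4659 -0.0246  0.1058] [ 0.9595  0.1282 -2.6794] [-0.0505 -0.6523  0.0309]
[-0.2915 -0.0227 -0.9563]
[ 0.    4.74 -1.58] [0. 0. 0.]
```

View pics/t1c.png

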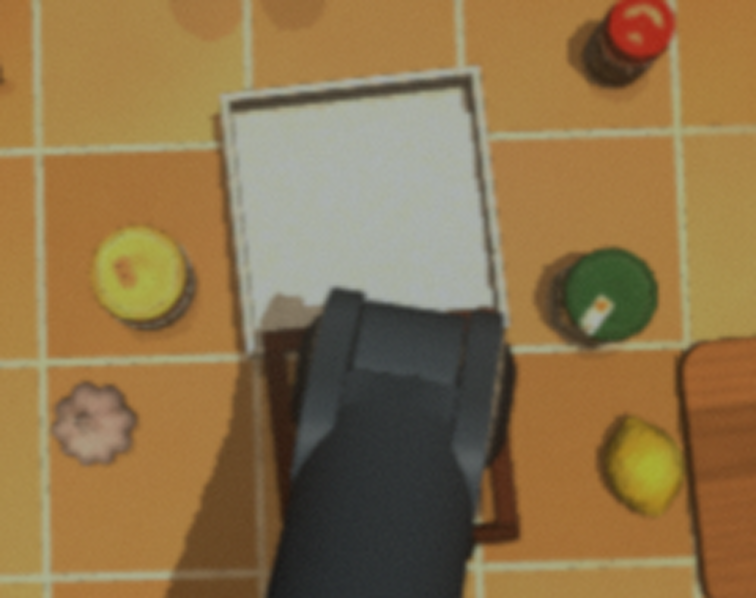

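The top view shows the lip end between the side walls (crop columns ~263 to 499; inner walls 259 to 497), roughly centred. I slide on while watching the force.

Emit:
apply_moves(
  targets=[
    [0,0.0047,-0.0016,0,0,0],
    [0,0.0047,-0.0016,0,0,0],
    [0,0.0047,-0.0016,0,0,0],
    [0,0.0047,-0.0016,0,0,0],
  ],
)

```text
time: 8.28
tcp_pos: [0.4863, -0.023, 0.1066]
ee_rot: [0.671, 0.726, -0.109, -0.101]
force: [-0.5, 0.0, -2.3]
opening: 0.013
finger_force: 30.0
```

Emit:
apply_moves(
  targets=[
    [0,0.0047,-0.0016,0,0,0],
    [0,0.0047,-0.0016,0,0,0],
    [0,0.0047,-0.0016,0,0,0],
    [0,0.0047,-0.0016,0,0,0],
    [0,0,0,0,0,0],
  ],
)

```text
time: 8.7
tcp_pos: [0.5073, -0.0213, 0.1072]
ee_rot: [0.671, 0.727, -0.108, -0.1]
force: [0.6, 0.2, -2.0]
opening: 0.0133
finger_force: 30.0
```

Run:
```python
from h import *
np.set_printoptions(precision=4,suppress=True)
s=observe();print(s['tcp_pos'],s['force'],s['ft_torque'],s['opening'])
P=np.array(s['tcp_pos']);R0=R.from_quat(s['ee_rot'])
print(*plan(P+tv(60,0),R0,10,P,R0)[:2])
ti=save("top","t2")[110:260,230:400,::-1];im=save("side","s5")[120:260,200:380,::-1]
a=cv2.resize(ti,None,fx=2.3,fy=2.3,interpolation=2);b=cv2.resize(im,None,fx=2.2,fy=2.2,interpolation=2)
h=max(a.shape[0],b.shape[0]);pad=lambda x:cv2.copyMakeBorder(x,0,h-x.shape[0],0,0,0)
cv2.imwrite("pics/c5.png",np.hstack([pad(a),pad(b)]));print(a.shape,b.shape)
```

```text
[ 0.5073 -0.0213  0.1072] [ 0.6457  0.2286 -1.9661] [-0.0079 -0.3844  0.0096] 0.013338565671384604
[-0.    5.74 -1.75] [0. 0. 0.]
(345, 391, 3) (308, 396, 3)
```

View pics/c5.png

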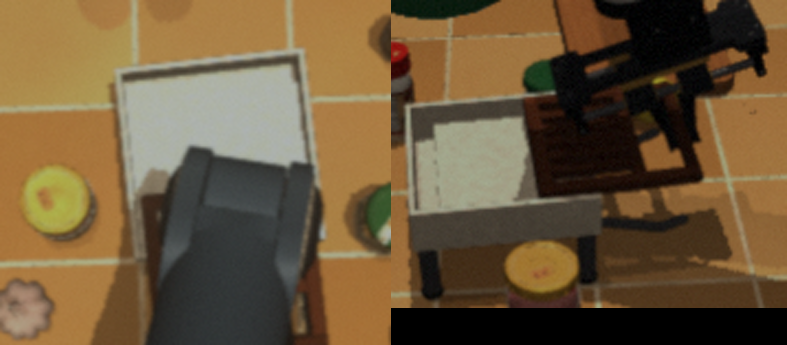

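Emit:
apply_moves(
  targets=[
    [0,-0.0012,-0.0038,0,0,0],
    [0,-0.0012,-0.0038,0,0,0],
    [0,0.0057,-0.0017,0,0,0],
    [0,0.0057,-0.0017,0,0,0],
    [0,0.0057,-0.0017,0,0,0],
    [0,0.0057,-0.0017,0,0,0],
    [0,0.0057,-0.0017,0,0,0],
    [0,0.0057,-0.0017,0,0,0],
    [0,0.0057,-0.0017,0,0,0],
    [0,0.0057,-0.0017,0,0,0],
  ],
)

```text
time: 9.63
tcp_pos: [0.5538, -0.0177, 0.1148]
ee_rot: [0.671, 0.726, -0.109, -0.101]
force: [0.8, -0.1, -1.9]
opening: 0.013
finger_force: 30.0
```

Emit:
apply_moves(
  targets=[
    [0,0.0057,-0.0017,0,0,0],
    [0,0.0057,-0.0017,0,0,0],
    [0,0.0057,-0.0017,0,0,0],
    [0,0.0057,-0.0017,0,0,0],
    [0,0,0,0,0,0],
  ],
)

```text
time: 10.05
tcp_pos: [0.5784, -0.0157, 0.1147]
ee_rot: [0.671, 0.727, -0.108, -0.1]
force: [-0.3, 0.4, -3.6]
opening: 0.0132
finger_force: 30.0
```

Run:
```python
from h import *
np.set_printoptions(precision=4,suppress=True)
s=observe();print(s['tcp_pos'],s['force'],s['ft_torque'],s['opening'])
ti=save("top","t3")[110:260,230:400,::-1];im=save("side","s6")[120:260,200:380,::-1]
a=cv2.resize(ti,None,fx=2.3,fy=2.3,interpolation=2);b=cv2.resize(im,None,fx=2.2,fy=2.2,interpolation=2)
h=max(a.shape[0],b.shape[0]);pad=lambda x:cv2.copyMakeBorder(x,0,h-x.shape[0],0,0,0)
cv2.imwrite("pics/c6.png",np.hstack([pad(a),pad(b)]))
```

```text
[ 0.5784 -0.0157  0.1147] [-0.2965  0.3665 -3.629 ] [-0.0694 -0.2847 -0.0141] 0.0131685628091028
```

View pics/c6.png

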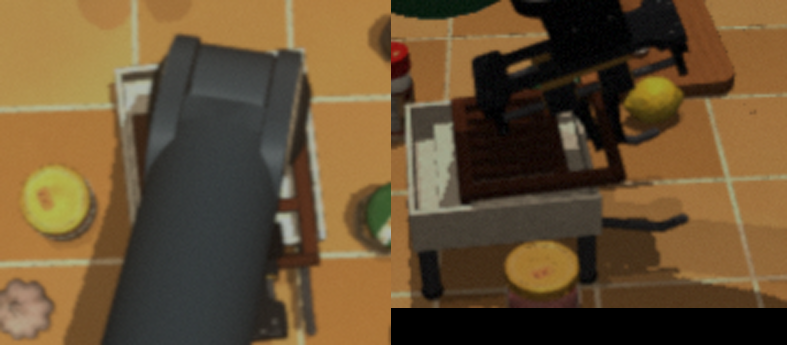

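Emit:
apply_moves(
  targets=[
    [0,0.0057,-0.0017,0,0,0],
    [0,0.0057,-0.0017,0,0,0],
    [0,0.0057,-0.0017,0,0,0],
    [0,0.0057,-0.0017,0,0,0],
    [0,0,0,0,0,0],
  ],
)

```text
time: 10.57
tcp_pos: [0.6023, -0.0137, 0.1145]
ee_rot: [0.671, 0.727, -0.108, -0.1]
force: [0.8, -0.2, -2.1]
opening: 0.0128
finger_force: 30.0
```

Emit:
apply_moves(
  targets=[
    [0,0.0029,-0.0009,0,0,0],
    [0,0.0029,-0.0009,0,0,0],
    [0,0.0019,-0.0006,0,0,0],
    [0,0,0,0,0,0],
  ],
)

```text
time: 10.9
tcp_pos: [0.6091, -0.0133, 0.1146]
ee_rot: [0.671, 0.726, -0.109, -0.1]
force: [-0.1, 0.3, -2.1]
opening: 0.0129
finger_force: 30.0
```

Run:
```python
from h import *
np.set_printoptions(precision=4,suppress=True)
s=observe();print(s['tcp_pos'],s['force'],s['ft_torque'],s['opening'])
ti=save("wrist","w7")[:260,230:560,::-1];im=save("side","s7")[120:260,200:380,::-1]
a=cv2.resize(ti,None,fx=1.2,fy=1.2,interpolation=2);b=cv2.resize(im,None,fx=2.2,fy=2.2,interpolation=2)
h=max(a.shape[0],b.shape[0]);pad=lambda x:cv2.copyMakeBorder(x,0,h-x.shape[0],0,0,0)
cv2.imwrite("pics/c7.png",np.hstack([pad(a),pad(b)]))
```

```text
[ 0.6091 -0.0133  0.1146] [-0.1387  0.2575 -2.0776] [-0.0691 -0.2182  0.0375] 0.012868014421505852
```

View pics/c7.png

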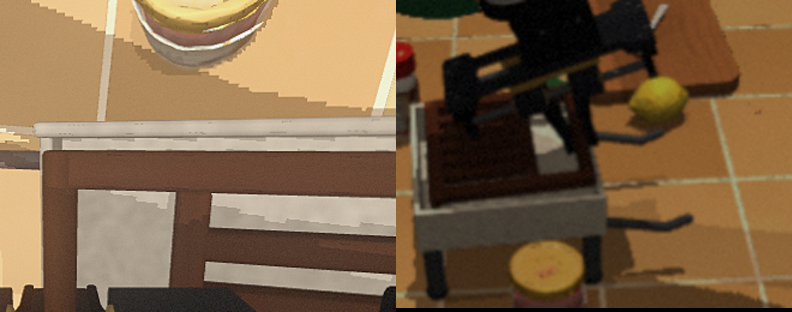

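The wrist view shows the rod's front edge at crop column ~44, close to the front wall's outer edge at column ~40. I compute the gap.

Run:
```python
from h import *
np.set_printoptions(precision=4,suppress=True)
u=lambda c:(c[0]/1.2+230,c[1]/1.2)
w=atz("wrist",u((39,230)),.105);w2=atz("wrist",u((37,128)),.113)
e=atz("wrist",u((45,230)),.120)
ax=np.array([np.cos(PSI),np.sin(PSI)])
print("wall outer",w,w2,"rod front",e)
print("tray x of rod front from wall top / side wall end",(e-w)[:2]@ax,(e-w2)[:2]@ax)
im=cv2.imread("pics/w7.png").astype(int)
for r in(150,190,215):print(r,im[r,255:285].tolist())
```

```text
wall outer [0.5936 0.0181 0.105 ] [0.5928 0.0615 0.113 ] rod front [0.6013 0.0223 0.12  ]
tray x of rod front from wall top / side wall end 0.008054472036935371 0.005396395865260619
150 [[142, 195, 232], [138, 193, 229], [138, 193, 230], [139, 193, 230], [137, 192, 230], [139, 192, 231], [141, 194, 232], [141, 197, 235], [130, 172, 206], [149, 167, 181], [61, 78, 103], [45, 62, 95], [50, 74, 105], [50, 72, 107], [54, 78, 110], [50, 69, 108], [48, 69, 105], [58, 79, 115], [59, 79, 113], [55, 78, 115], [61, 81, 121], [50, 74, 112], [54, 73, 111], [55, 76, 112], [56, 75, 114], [55, 72, 108], [55, 75, 112], [49, 65, 104], [58, 74, 108], [48, 71, 104]]
190 [[143, 195, 232], [140, 193, 231], [144, 196, 232], [140, 192, 230], [138, 192, 230], [142, 194, 231], [141, 193, 231], [142, 196, 233], [144, 202, 241], [138, 163, 183], [99, 118, 137], [50, 66, 99], [42, 66, 96], [41, 65, 101], [51, 73, 105], [55, 70, 105], [51, 72, 104], [51, 73, 105], [52, 73, 106], [47, 70, 104], [53, 74, 107], [53, 73, 106], [50, 68, 101], [52, 72, 103], [48, 71, 103], [43, 62, 95], [54, 70, 103], [52, 73, 102], [46, 67, 97], [48, 65, 97]]
215 [[138, 189, 228], [137, 191, 229], [140, 193, 229], [138, 189, 228], [141, 192, 229], [142, 192, 229], [142, 192, 229], [142, 195, 231], [143, 199, 238], [134, 167, 195], [121, 140, 159], [64, 80, 105], [40, 61, 93], [41, 61, 95], [48, 68, 102], [51, 72, 104], [48, 69, 101], [43, 65, 96], [50, 69, 101], [53, 72, 105], [45, 69, 101], [44, 67, 102], [50, 65, 99], [54, 69, 100], [51, 67, 103], [39, 61, 94], [38, 62, 93], [55, 74, 101], [43, 62, 95], [41, 63, 90]]
```

Emit:
apply_moves(
  targets=[
    [0,0.0019,-0.0006,0,0,0],
    [0,0.0019,-0.0006,0,0,0],
    [0,0.0007,0.0024,0,0,0],
    [0,0.0007,0.0024,0,0,0],
    [0,0.0007,0.0024,0,0,0],
    [0,0.0007,0.0024,0,0,0],
    [0,0,0,0,0,0],
    [0,0,0,0,0,0],
  ],
)

```text
time: 11.67
tcp_pos: [0.6123, -0.013, 0.1044]
ee_rot: [0.671, 0.726, -0.109, -0.101]
force: [-0.0, -0.1, -2.8]
opening: 0.0128
finger_force: 30.0
```

Run:
```python
from h import *
np.set_printoptions(precision=4,suppress=True)
s=observe();print(s['tcp_pos'],s['force'],s['ft_torque'],s['opening'])
im=save("wrist","w8").astype(int);save("side","s8")
u=lambda c:(c[0]/1.2+230,c[1]/1.2)
ax=np.array([np.cos(PSI),np.sin(PSI)])
for r in(150,190,215):
    g=im[r,245:300].sum(1);print(r,g.tolist())
```

```text
[ 0.6123 -0.013   0.1044] [-0.0057 -0.0949 -2.8125] [-0.0099 -0.2606 -0.0128] 0.012822351891929186
150 [567, 563, 569, 573, 577, 513, 459, 484, 488, 499, 498, 499, 509, 498, 482, 465, 391, 370, 367, 387, 235, 211, 229, 231, 246, 246, 236, 245, 242, 250, 250, 233, 245, 236, 245, 233, 233, 225, 222, 235, 212, 220, 236, 245, 247, 238, 226, 232, 249, 237, 230, 238, 233, 245, 246]
190 [573, 563, 573, 571, 570, 587, 481, 451, 478, 478, 478, 485, 484, 487, 474, 474, 427, 365, 359, 386, 301, 209, 213, 206, 224, 216, 231, 219, 241, 212, 211, 229, 208, 216, 220, 221, 232, 203, 194, 207, 203, 195, 194, 189, 190, 190, 199, 174, 128, 393, 477, 483, 466, 472, 470]
215 [555, 559, 560, 559, 562, 572, 550, 457, 476, 481, 477, 476, 481, 479, 486, 451, 443, 357, 359, 370, 335, 209, 207, 205, 222, 201, 203, 209, 208, 208, 216, 215, 212, 209, 219, 203, 184, 204, 216, 202, 178, 202, 173, 196, 203, 176, 175, 164, 120, 502, 506, 487, 483, 487, 483]
```

The whole front wall top now shows (columns 251 to 261) with a gap before the rod at column 265, so the rod is behind the wall. I release.

Emit:
apply_moves(
  targets=[
    [0,0,0,0,0,0],
    [0,0,0,0,0,0],
    [0,0,0,0,0,0],
    [0,0,0,0,0,0],
    [0,0,0,0,0,0],
  ],
  fingers=0.032,
)

```text
time: 12.18
tcp_pos: [0.6128, -0.0131, 0.1051]
ee_rot: [0.671, 0.726, -0.108, -0.1]
force: [0.2, 0.4, 0.2]
opening: 0.0308
finger_force: 0.0
```

Emit:
apply_moves(
  targets=[
    [0,0,-0.008,0,0,0],
    [0,0,-0.012,0,0,0],
    [0,0,-0.02,0,0,0],
    [0,0,-0.03,0,0,0],
    [0,-0.02,-0.03,0,0,0],
    [0,-0.03,-0.03,0,0,0],
    [0,-0.04,0,0,0,0],
    [0,-0.04,0,0,0,0],
    [0,-0.04,0,0,0,0],
    [0,0,0,0,0,0],
  ],
)

```text
time: 13.02
tcp_pos: [0.4838, -0.0249, 0.2818]
ee_rot: [0.672, 0.725, -0.107, -0.102]
force: [0.1, 0.1, -0.7]
opening: 0.0318
finger_force: 0.0
```

Run:
```python
from h import *
np.set_printoptions(precision=4,suppress=True)
s=observe();print(s['time'],s['tcp_pos'],s['force'],s['qpos'])
ti=save("top","t9")[110:260,230:400,::-1];im=save("side","s9")[120:260,200:380,::-1]
a=cv2.resize(ti,None,fx=2.3,fy=2.3,interpolation=2);b=cv2.resize(im,None,fx=2.2,fy=2.2,interpolation=2)
h=max(a.shape[0],b.shape[0]);pad=lambda x:cv2.copyMakeBorder(x,0,h-x.shape[0],0,0,0)
cv2.imwrite("pics/c9.png",np.hstack([pad(a),pad(b)]))
```

```text
13.0167 [ 0.4838 -0.0249  0.2818] [ 0.0895  0.1001 -0.7361] [-0.5044  0.2936  0.5888  1.7444 -0.118   1.4475  0.1959]
```

View pics/c9.png

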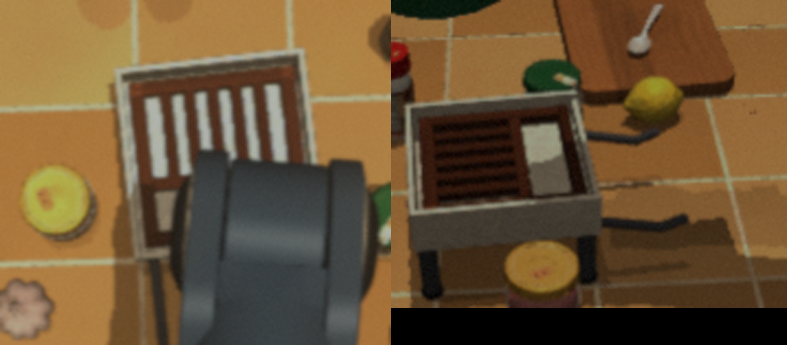

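The grid lies flat inside all four walls, and the jars, garlic and lemon stand where they were. The arm is clear.

```bash
python3 -c "
from h import *
print(job.finish_job())"
```

```text
the job is handed in; nothing more can be done
None
```

The grid was tipped level in front of the tray, slid back and dropped in; it lies flat on the tray floor with its lip in the gutter, the jars, garlic and lemon appear unmoved, and the job was handed in at about 13 s.

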